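# Free-running check of a record player's platter under its weight

## Task

Set the steel record weight over the platter's spindle so that it sits flat on the mat, without dropping it. Then check that the platter, whose springs have sagged so that it leans a little, runs free: with a fingertip laid lightly on the mat, drag the platter clockwise (seen from above) at a leisurely pace through one full turn; the bearing is delicate, so never press on the player with more than 10 N and never whirl the platter round. Leave the weight on the platter and the platter still, and do not disturb the tonearm, screwdriver, bottle or mug.

Things in the scene. Friction and masses are not known exactly. Their poses are not given: they have to be found in the camera images.
- deck: record player, fixed on the bench: wooden plinth 340 mm along its x and 420 mm along its y, its top face 72 mm above the bench, tonearm on its right (its -y). Origin: on the bench straight under the platter's axis (the plinth reaches 170 mm from it to +x and -x, 170 mm to +y, 250 mm to -y). It stands in front of the robot, turned up to 0.25 rad.
- platter_centre (a point): point on the platter's axis at the height of the mat's centre, 108 mm above the bench; fixed to the plinth, so it shows neither turn nor lean. Platter: aluminium, 292 mm across, with a flat black rubber mat 280 mm across; a white dot 14 mm wide lies on the mat 125 mm from the axis. A steel spindle 7 mm thick with a tapered tip rises 18 mm above the mat.
- platter (a joint): turn of the platter, rad; clockwise seen from above is positive, no end stops; -0.25 to 0.25 at the start. It stands on sagged springs and leans by 0.03 to 0.055 rad, in a direction that differs each time and is not measured: 85 mm from the axis the mat is up to 4.7 mm higher or lower than at its centre. It sinks 1 mm for every 6 N pressed on it, with a hard stop 6 mm down.
- drag_zone (a point): point on the mat's nominal height 85 mm in front of the axis (towards the plinth's -x), fixed to the plinth: a good distance from the axis to lay the fingertip, anywhere round the circle. Drag of the platter: about 0.14 N m (1.7 N here), so it stops soon after it is let go; a fingertip pressed with 5 to 8 N carries it along by friction, below 3.5 N it may slip.
- weight: record weight: upright steel cylinder 55 mm across and 58 mm tall with an 11 mm bore right through along its axis, on six tiny rubber feet, 0.36 to 0.54 kg, standing loose on the bench to the robot's left. Origin: centre of its underside; z up along the bore.
- tonearm (a joint): swing of the tonearm (thin tube along the right edge of the plinth, 205 mm to -y of the platter's axis, its top at most 130 mm above the bench) from its rest, rad; within 0.03 of 0 at the start. Leave it alone.
- screwdriver: screwdriver lying on the bench to the right of the player; leave it
- bottle: closed white bottle, 60 mm across, 150 mm tall, standing to the right; origin at the centre of its underside; leave it
- mug: white mug, 80 mm across, 90 mm tall, standing far left; origin at the centre of its underside; leave it
Not all that is in view belongs to the job. Several things have the shape of the weight; the one meant has the colours described above.

How it is judged (in metres and radians):
On the way, in this order (a step that is already met when the one before it is completed fails the run):
1. the weight sits on the spindle, flat on the mat, and is let go (z of weight in the frame of platter_centre below 0.004 m and horizontal distance between weight and platter_centre below 0.006 m and angle between weight's own z axis and vertical below 0.1 rad and contact force between the fingers and weight below 0.1 N), for 0.3 s.
2. a fingertip is on the player's platter while that is on its way round, past 2.5 rad (value of joint platter above 2.5 rad and contact force between the fingers and deck above 0.5 N), for 0.1 s.
3. the platter has been turned clockwise past 5.9 rad with the weight on it (z of weight in the frame of platter_centre below 0.004 m and horizontal distance between weight and platter_centre below 0.006 m and angle between weight's own z axis and vertical below 0.1 rad and value of joint platter above 5.9 rad), for 0.1 s.
At the end, for the whole second after the job is handed in: The weight stands on the spindle: its underside less than 4 mm above the height of the mat's centre, within 6 mm of the axis, and upright within 0.1 rad; the platter's joint reads more than 5.9 rad (it starts at -0.25 to 0.25, clockwise positive) and platter and weight are still (all of step 3 and velocity of joint platter between -0.1 and 0.1 rad/s and linear speed of weight below 0.02 m/s); the robot touches nothing.
It fails at once if the robot presses on the player (platter, plinth or tonearm) with more than 10 N (contact force between any of the fingers, the arm and deck above 10 N).
It fails at once if the platter is whirled faster than 4 rad/s (velocity of joint platter above 4 rad/s or velocity of joint platter below -4 rad/s).
It fails at once if the weight is dropped or rammed onto the player (over 30 N) (contact force between weight and deck above 30 N).
It fails at once if the tonearm is swung from its rest by more than about 4 degrees (value of joint tonearm above 0.1 rad or value of joint tonearm below -0.1 rad).
It fails at once if the screwdriver, bottle or mug is shifted by more than 15 mm (distance of any of screwdriver, bottle, mug from where it was at the start of the episode above 0.015 m).
It also fails if it takes over 72 s, if anything falls off the work surface, if the arm or the gripper's body presses on something with over 40 N, if the wrist force passes 120 N, or if a joint passes its speed limit or range.

## Robot

A 6-joint arm with a two-finger parallel gripper is mounted at the origin on the work surface. World frame = base frame: x ahead of the robot, y to its left, z up, the work surface at z = 0. Lengths are in m, angles in degrees, forces in N, time in s.
With the tool pointing down it reaches from about 0.35 to 0.875 m from the base axis. Payload 4.2 kg.
Tool frame: the origin (TCP) lies between the finger pads; the fingertips stand 19 mm ahead of it and the grasp point (between the pads) is the TCP (tip_reach is the distance from the TCP to the fingertips, in m); z points along the fingers, y is the line along which they close (so a half turn about z gives the same grasp; the last joint's range is limited). The gripper opens to 87 mm and grips with 3 to 60 N. Pads are 19 mm wide; open, the fingers measure 117 mm over their backs; the gripper's body (75 mm by 190 mm) begins 51 mm behind the grasp point.
Start: joints at [87.353, 22.042, 0.453, 0, -68.411, -14.817], TCP at [0.188, 0.596, 0.212] pointing down, gripper open.
Joint ranges: [-179.83, 179.83], [-69.29, 118.12], [-61.27, 80.66], [-181.25, 117.63], [-171.15, -9.14], [-177.46, 177.46]. Speed limits (degrees/s): [159.86, 159.86, 180, 180, 180, 180].

## Interface

Orientations are given as a 3x3 rotation matrix whose columns are the frame's x, y, z axes.
In Python, from workcell import * gives the robot as it stands. Calls block until the motion is done:
- goto(position, orientation): joint-space move of the TCP to a pose.
- move_l(position, ori=None, velocity=0.15, stop_force=None): straight line of the TCP; ori=None keeps the orientation; velocity is the mean speed in m/s. With stop_force (N) it stops when the force on the tool has changed by that much, and returns True; else False.
- goto_joints(angles): joint-space move.
- gripper_to(opening, squeeze=None): finger opening in m; squeeze is the grip in N (None keeps the last); returns when the fingers have stopped.
- hold(seconds).
- ik(position, orientation): joint angles nearest the present ones, or None.
- camera(name): name is "scene" or "top" or "wrist"; returns (picture, depth): 420x560x3 uint8, red, green, blue; 420x560 float32, m along the optical axis (not along the pixel's ray), 0 where there is no reading.
- calibration(name): a dict with "fx", "fy", "cx", "cy" (pixels), "cam_to_world" (4x4, takes a point from camera to world coordinates). Camera axes: x right, y down, z forward; pixel columns grow to the right and rows downward; lengths in m; the calibration is good to about 2 mm. The wrist camera is an equidistant fisheye: a pixel r from the principal point sees the ray r / f radians off the axis. A picture is of the moment at which its call begins: read the wrist's pose just before it. calibration takes no time and is no camera call; for the wrist camera it gives the pose at the moment of the call.
A pose or a line that the arm cannot do raises Unreachable and nothing moves.
- sign_off(): hands the job in; it is judged then, once.
Readings, each from a call of its own:
- get_time_s(): time.
- get_joints(): joint angles.
- get_joint_velocities(): joint speeds.
- get_joint_torque(): joint torques, N m.
- get_ee_pos(): TCP position.
- get_tcp_rot(): TCP orientation.
- get_force(): force on the tool from outside, world axes, zero at the start.
- get_ft_torque(): the same for the moment, N m.
- get_gripper_width(): finger opening in m.
- get_grip_force(): force on a finger pad.
Only numpy, scipy, OpenCV 4.12 (cv2) and the standard library are available. Lean on these libraries where they do the work, as an engineer would, in place of code of your own. Each camera call takes 0.05 s, during which the arm holds its last target. There are 200 camera calls.

## Working session

There is one attempt and no reset: what is moved stays moved. The work goes in short steps, each a Python script; the robot and the scene stay as the last script left them, time stands still between calls to the robot, and variables do not carry over. Pictures are saved under pics/ and viewed, at most 10 in all, crops included, and the job is handed in when it is done.

```bash
mkdir -p pics; ls; python3 - <<'E'
from workcell import *
import cv2,numpy as np
for n in("scene","top"):
    p,d=camera(n);cv2.imwrite(f"pics/{n}0.png",p[:,:,::-1]);np.savez(f"{n}0.npz",p=p,d=d,**calibration(n))
    print(n,calibration(n))
print(get_time_s(),get_force())
E
```

```text
pics
scene {'fx': 458.473780056226, 'fy': 458.473780056226, 'cx': 282.86850060215573, 'cy': 213.1667503962119, 'cam_to_world': array([[ 0.28773662,  0.57190347, -0.76820183,  1.6576603 ],
       [ 0.95766296, -0.1797303 ,  0.22489705, -0.32185679],
       [-0.00944974, -0.80038955, -0.59940576,  0.92735504],
       [ 0.        ,  0.        ,  0.        ,  1.        ]])}
top {'fx': 383.1116464335528, 'fy': 383.1116464335528, 'cx': 286.442317920492, 'cy': 207.72471634915317, 'cam_to_world': array([[-0.08519661, -0.97455013,  0.20734892,  0.31399709],
       [-0.99636053,  0.0838927 , -0.01508999,  0.01411715],
       [-0.00268911, -0.2078799 , -0.97815066,  1.23535952],
       [ 0.        ,  0.        ,  0.        ,  1.        ]])}
0.1 [0.48338641 0.04540479 0.62459161]
```

View pics/top0.png

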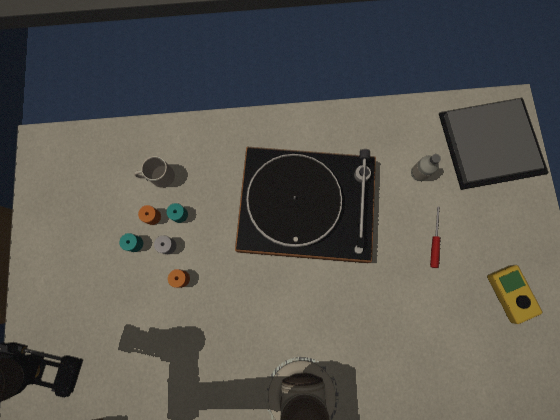

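View pics/scene0.png

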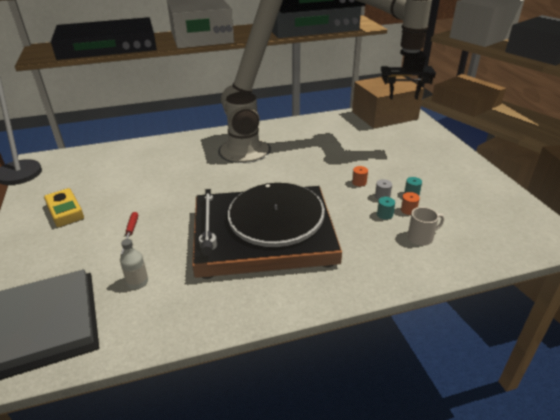

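Top view: the steel weight is at about (164,244), with teal and orange decoys around it. The spindle is near (294,198) and the white dot at (296,239).

```bash
cat > h.py <<'E'
import numpy as np,cv2
def cloud(z):
    d=z['d'];v,u=np.indices(d.shape);T=z['cam_to_world']
    P=np.stack([(u-z['cx'])/z['fx']*d,(v-z['cy'])/z['fy']*d,d],-1)
    return P@T[:3,:3].T+T[:3,3]
def pix2w(z,u,v,h):
    T=z['cam_to_world'];r=T[:3,:3]@np.array([(u-z['cx'])/z['fx'],(v-z['cy'])/z['fy'],1]);o=T[:3,3]
    return o+r*(h-o[2])/r[2]
E
python3 - <<'E'
from h import *
z=np.load('top0.npz');P=cloud(z);d=z['d']
for n,u,v in[('steel',164,244),('oA',148,214),('tA',176,212),('tB',129,242),('oB',178,278)]:
    B=P[v-16:v+16,u-16:u+16].reshape(-1,3);B=B[(abs(B[:,2]-.058)<.006)]
    (c,r)=cv2.minEnclosingCircle(B[:,:2].astype(np.float32));print(n,len(B),B.mean(0).round(4),c,r,pix2w(z,u,v,.058).round(4))
c=pix2w(z,294,198,.115);print('c',c)
m=(abs(P[...,2]-.108)<.012)&(np.hypot(P[...,0]-c[0],P[...,1]-c[1])<.16)&(d>0)
g=m.astype(np.uint8)*255
cn=max(cv2.findContours(g,0,1)[0],key=cv2.contourArea)
Q=P[cn[:,0,1],cn[:,0,0]]
print('rim fit',cv2.fitEllipse(Q[:,:2].astype(np.float32)))
A=P[m];A=A[np.hypot(A[:,0]-c[0],A[:,1]-c[1])<.13]
k=np.c_[A[:,:2]-c[:2],np.ones(len(A))];s,*_=np.linalg.lstsq(k,A[:,2],rcond=None);print('plane',s,'res',(A[:,2]-k@s).std(),len(A))
print('dot',pix2w(z,295.5,239,.108))
for u,v in[(247,149),(376,157),(371,261),(237,251)]:print('corner',pix2w(z,u,v,.072).round(4))
# table plane check
t=P[300:340,210:260].reshape(-1,3);print('table z',t[:,2].mean(),t[:,2].std())
i=z['p'];a=cv2.resize(i[190:300,110:210],None,fx=5,fy=5,interpolation=2);b=cv2.resize(i[140:265,235:335],(440,550),interpolation=2)
cv2.imwrite('pics/crop.png',np.hstack([cv2.resize(a,(300,550))*0+0,b])[:,300:,::-1])
E
```

```text
steel 236 [0.4839 0.3864 0.0573] (0.4839423894882202, 0.3863847851753235) 0.02787492610514164 [0.482  0.3817 0.058 ]
oA 231 [0.5839 0.4342 0.0572] (0.584124743938446, 0.43553391098976135) 0.02844282239675522 [0.5808 0.4299 0.058 ]
tA 224 [0.5831 0.3459 0.0572] (0.5838893055915833, 0.34668847918510437) 0.027548186480998993 [0.5796 0.3423 0.058 ]
tB 235 [0.5004 0.4929 0.057 ] (0.5012447834014893, 0.4933631718158722) 0.027976153418421745 [0.4975 0.4893 0.058 ]
oB 249 [0.3767 0.3463 0.0574] (0.376807302236557, 0.34660547971725464) 0.027780942618846893 [0.3751 0.3414 0.058 ]
c [ 0.57931737 -0.02834546  0.115     ]
rim fit ((0.580494225025177, -0.02809407375752926), (0.28539082407951355, 0.28843772411346436), 120.40487670898438)
plane [-0.03277431  0.03605575  0.10769076] res 0.002116313747407287 5579
dot [ 0.45647952 -0.02190384  0.108     ]
corner [0.7635 0.1059 0.072 ]
corner [ 0.701  -0.3028  0.072 ]
corner [ 0.3752 -0.2437  0.072 ]
corner [0.4398 0.157  0.072 ]
table z 0.0030447770101593276 0.06763998561200657
```

The mat's plane fit gives a lean of about 0.049 rad, highest towards -x/+y. Next I'll look from above the weight and from above the spindle at the same relative pose, so calibration errors cancel.

```bash
cat >> h.py <<'E'
def Rt(deg,n=(0,0,1)):
    z=-np.array(n,float)/np.linalg.norm(n);y=np.array([np.cos(np.radians(deg)),np.sin(np.radians(deg)),0]);y-=z*(y@z);y/=np.linalg.norm(y)
    return np.column_stack([np.cross(y,z),y,z])
def fray(c,u,v):
    x,y=(u-c['cx'])/c['fx'],(v-c['cy'])/c['fy'];t=np.hypot(x,y);k=np.sinc(t/np.pi)
    return np.stack([x*k,y*k,np.cos(t)],-1)
def fcloud(c,d):
    v,u=np.indices(d.shape);r=fray(c,u,v);T=c['cam_to_world']
    return (r*(d/r[...,2])[...,None])@T[:3,:3].T+T[:3,3]
def fpix(c,u,v,h):
    T=c['cam_to_world'];r=T[:3,:3]@fray(c,u,v);o=T[:3,3];return o+r*(h-o[2])/r[2]
E
python3 - <<'E'
from workcell import *
from h import *
w=np.array([.484,.3864]);s=np.array([.580,-.028])
for q in(-50,130):
    print(q,ik([*w,.15],Rt(q)),ik([*s,.218],Rt(q)))
j=get_joints();q=min((-50,130),key=lambda q:abs(np.array(ik([*w,.15],Rt(q)))-j).max());print(q)
goto([*w,.15],Rt(q));c=calibration("wrist");p,d=camera("wrist");np.savez("w1.npz",p=p,d=d,**c)
print(c,get_ee_pos(),get_time_s())
cv2.imwrite("pics/w1.png",p[:,:,::-1])
E
```

```text
-50 [ 53.55484244  24.22057698  -5.42110881   0.         -60.35831421
  76.44515756] [ 13.20988196  17.48640402  -5.42841886   0.         -67.08517712
 116.79011804]
130 [  53.55484244   24.22057698   -5.42110881    0.          -60.35831421
 -103.55484244] [ 13.20988196  17.48640402  -5.42841886   0.         -67.08517712
 -63.20988196]
130
{'fx': 325.19226210127806, 'fy': 325.19226210127806, 'cx': 276.35881551304215, 'cy': 207.41730029743, 'cam_to_world': array([[-6.43344402e-01,  7.31042635e-01,  2.27342575e-01,
         4.19792834e-01],
       [ 7.65576893e-01,  6.14309903e-01,  1.91089936e-01,
         3.34735907e-01],
       [ 3.60954530e-05,  2.96984863e-01, -9.54882186e-01,
         3.22254092e-01],
       [ 0.00000000e+00,  0.00000000e+00,  0.00000000e+00,
         1.00000000e+00]])} [0.48362319 0.38724176 0.15024326] 1.5333
```

View pics/w1.png

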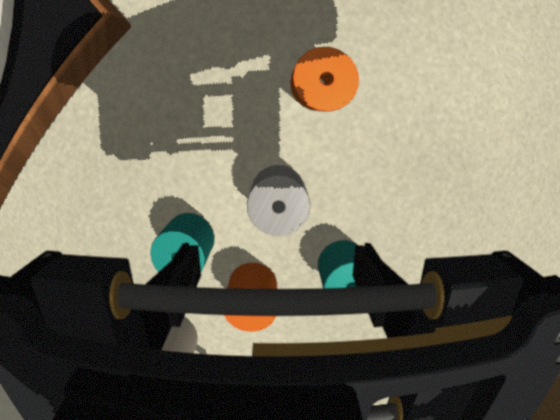

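The wrist view shows the steel weight's bore at about (278.5,207), unobstructed, with the fingers clear of the decoys.

```bash
cat >> h.py <<'E'
def darkc(p,u,v,r=9,sign=1):
    g=cv2.cvtColor(p,cv2.COLOR_RGB2GRAY).astype(float)[v-r:v+r+1,u-r:u+r+1]
    k=sign*(np.median(g)-g);k=np.clip(k-.4*k.max(),0,None);y,x=np.indices(g.shape);return u-r+(k*x).sum()/k.sum(),v-r+(k*y).sum()/k.sum()
E
python3 - <<'E'
from workcell import *
from h import *
z=np.load('w1.npz');c={k:z[k] for k in z}
u,v=darkc(z['p'],278,207);b=fpix(c,u,v,.0585)
P=fcloud(c,z['d']);B=P[165:240,240:315].reshape(-1,3);B=B[abs(B[:,2]-.0585)<.004]
print(u,v,b,B.mean(0),cv2.minEnclosingCircle(B[:,:2].astype(np.float32)))
R=Rt(130)
print('force free',get_force())
goto([*b[:2],.12],R);c2=calibration("wrist");p,d=camera("wrist");cv2.imwrite("pics/w2.png",p[:,:,::-1])
move_l([*b[:2],.038],R,velocity=.1)
gripper_to(.0,squeeze=25);print(get_gripper_width(),get_grip_force())
move_l([*b[:2],.22],R,velocity=.15)
print(get_gripper_width(),get_grip_force(),get_force(),get_ee_pos(),get_time_s())
E
```

```text
278.21909689840857 206.45284437892963 [0.48091675 0.38817526 0.0585    ] [0.48048993 0.38771265 0.05725834] ((0.48131322860717773, 0.38833528757095337), 0.027552593499422073)
force free [0.50557086 0.20823186 0.06863028]
0.05424519496341623 25.004616477526724
0.05429832863947591 24.993462525308132 [ 0.82695366  0.04312949 -4.27347737] [0.48028093 0.38771271 0.21856058] 4.8417
```

```bash
python3 - <<'E'
from workcell import *
from h import *
print(get_ee_pos(),get_force())
s=np.array([.580,-.028]);e=np.array([.77,.64])
t=s+.045*e
goto([*t,.25],Rt(130));hold(.3);print(get_ee_pos(),t)
c=calibration("wrist");p,d=camera("wrist");np.savez("w3.npz",p=p,d=d,**c);cv2.imwrite("pics/w3.png",p[:,:,::-1])
print(c['cam_to_world'][:3,3],get_time_s())
E
```

```text
[0.48028093 0.38771271 0.21856058] [ 0.82695366  0.04312949 -4.27347737]
[0.61465547 0.0015758  0.24993282] [0.61465 0.0008 ]
[ 0.55071179 -0.0505679   0.4221009 ] 6.7083
```

View pics/w3.png

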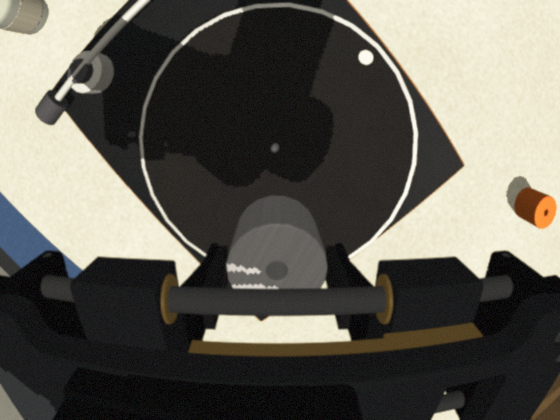

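The wrist view shows the held weight's bore at (277,269) and the spindle at (274.5,147.5), so both come from one picture.

```bash
python3 - <<'E'
from h import *
from scipy.optimize import least_squares
z=np.load('w3.npz');c={k:z[k] for k in z};p=z['p'];P=fcloud(c,z['d'])
tcp=np.array([.61465547,.0015758,.24993282])
u,v=darkc(p,277,269,10);b=fpix(c,u,v,tcp[2]+.0205);print('bore',u,v,b-tcp)
B=P[195:295,225:330].reshape(-1,3);B=B[abs(B[:,2]-tcp[2]-.02)<.005];print('top z',np.median(B[:,2])-tcp[2],len(B))
u,v=darkc(p,274,148,8,-1);print('spindle',u,v,[fpix(c,u,v,h).round(4) for h in(.112,.118,.126)])
print(p[140:156,268:282].mean(2).astype(int));print((P[143:153,270:280,2]*1000).round())
g=p.min(2);pts=[]
# mat edge from ring: radial search about the axis estimate, plane height
s=np.array([.58,-.028])
A=P.reshape(-1,3);r=np.hypot(A[:,0]-s[0],A[:,1]-s[1]);m=(abs(A[:,2]-.108)<.012)&(r<.125)&(r>.02);k=np.c_[A[m,:2]-s,np.ones(m.sum())];pl=np.linalg.lstsq(k,A[m,2],rcond=None)[0];print('plane',pl)
H=P.copy();
v,u=np.indices(g.shape);ray=fray(c,u,v)@c['cam_to_world'][:3,:3].T;o=c['cam_to_world'][:3,3]
n=np.array([-pl[0],-pl[1],1]);t=((np.array([*s,pl[2]])-o)@n)/(ray@n);X=o+ray*t[...,None]
rr=np.hypot(X[...,0]-s[0],X[...,1]-s[1]);m=(g>120)&(rr<.15)&(rr>.134)&(v<235)
Q=X[m][:,:2];f=least_squares(lambda q:np.hypot(Q[:,0]-q[0],Q[:,1]-q[1])-q[2],[*s,.143],loss='soft_l1',f_scale=.001);print('ring',f.x,m.sum())
q=(g>120)&(rr<.133)&(rr>.115)&(v<100);print('dot',X[q].mean(0),q.sum())
E
```

```text
bore 275.27068723702666 269.78541374474054 [-0.00119244 -0.00019069  0.0205    ]
top z 0.01888697123284161 5595
spindle 274.27305228660805 147.61060628631014 [array([ 0.58  , -0.0286,  0.112 ]), array([ 0.5794, -0.029 ,  0.118 ]), array([ 0.5786, -0.0296,  0.126 ])]
[[ 13  20  22  19  18  19  19  20  17  21  20  27  21  21]
 [ 21  19  23  23  21  25  17  16  17  22  25  22  21  23]
 [ 16  23  22  26  17  23  30  33  30  21  24  15  21  22]
 [ 24  21  10  19  31  39  52  53  54  40  23  20  23  21]
 [ 18  22  22  30  42  62  75  75  70  59  43  22  24  21]
 [ 20  25  24  39  63  79  84  84  81  72  50  27  17  21]
 [ 23  23  34  53  77  89  91  88  84  76  66  37  12  18]
 [ 23  19  42  66  85  95 100  95  86  80  62  37  22  21]
 [ 22  23  45  73  90 102 102 101  87  78  62  35  23  20]
 [ 23  21  39  69  86 101 104  98  87  74  52  30  20  21]
 [ 23  20  35  63  78  93  96  90  75  59  37  26  21  16]
 [ 21  23  27  43  58  72  73  70  59  43  29  24  22  17]
 [ 24  11  19  29  38  45  51  47  38  26  20  20  18  22]
 [ 19  20  24  19  24  28  35  27  26  26  21  24  21  22]
 [ 26  21  22  23  19  19  19  20  23  18  23  19  14  22]
 [ 21  22  19  23  22  18  16  17  21  21  22  21  21  23]]
[[108. 107. 107. 106. 107. 108. 108. 108. 107. 107.]
 [107. 107. 107. 108. 113. 114. 112. 109. 107. 107.]
 [108. 107. 107. 121. 121. 122. 117. 116. 107. 109.]
 [108. 108. 124. 124. 123. 123. 123. 121. 113. 107.]
 [106. 122. 124. 124. 125. 124. 125. 123. 117. 107.]
 [107. 123. 123. 125. 126. 126. 124. 124. 119. 108.]
 [107. 124. 125. 125. 125. 126. 126. 123. 119. 108.]
 [107. 123. 123. 125. 127. 125. 125. 123. 107. 108.]
 [105. 108. 107. 123. 123. 123. 122. 107. 108. 108.]
 [107. 107. 106. 108. 108. 107. 107. 108. 107. 106.]]
plane [-0.03275793  0.03720307  0.10731918]
ring [ 0.57893524 -0.02849401  0.14099177] 2220
dot [ 0.45448069 -0.0202406   0.1117196 ] 181
```

```bash
cat >> h.py <<'E'
N=np.array([.0328,-.0372,1.]);N/=np.linalg.norm(N);A0=np.array([.5785,-.0288,.1073]);OFF=np.array([-.0008,-.0006,0])
def tp(h):return A0+N*(h+.0385)-OFF
E
python3 - <<'E'
from workcell import *
from h import *
R=Rt(130,N)
goto(tp(.05),R);move_l(tp(.022),R,velocity=.06);hold(.3);print(get_ee_pos()-tp(.022),get_force())
p,d=camera("scene");cv2.imwrite("pics/s1.png",cv2.resize(p[130:260,190:360],None,fx=4,fy=4,interpolation=2)[:,:,::-1])
f0=np.array(get_force())
for h in(.017,.012,.008,.004,.002,.0):
    r=move_l(tp(h),R,velocity=.02,stop_force=2.5);hold(.1);print(h,r,get_ee_pos()-tp(h),np.round(get_force()-f0,2),get_time_s())
    if r:break
E
```

```text
[ 1.62566003e-04 -2.12456329e-07  3.41697560e-04] [ 0.1015207  -0.26549351 -5.60602148]
0.017 False [ 7.84389381e-05 -1.50284016e-05  8.24993580e-06] [-0.75  0.94  1.04] 8.5583
0.012 False [ 8.51021454e-05 -1.28947779e-05  4.30305113e-05] [-0.4   0.66 -0.61] 9.0583
0.008 False [5.23830603e-05 3.20543930e-07 2.77620364e-05] [0.03 0.18 0.14] 9.5083
0.004 False [ 4.29344208e-05 -9.78651148e-06  1.83510606e-05] [0.19 1.41 1.13] 9.9583
0.002 False [2.59905513e-05 1.34863352e-05 7.49461135e-06] [-0.51  0.68  0.92] 10.3083
0.0 False [ 3.82436221e-04 -2.13315766e-05  2.94714313e-04] [ 0.5  -0.34  1.66] 10.6583
```

```bash
python3 - <<'E'
from workcell import *
from h import *
R=Rt(130,N);f0=np.array([.1,-.27,-5.0])
for h in(-.0005,-.001,-.0015,-.002):
    move_l(tp(h),R,velocity=.01,stop_force=3);hold(.2);f=np.mean([get_force() for _ in range(1)],0)-f0;print(h,f.round(2))
    if f[2]>2.5:break
gripper_to(.07);hold(.2);print(get_force(),get_gripper_width())
move_l(tp(h+.05),R,velocity=.12);move_l(tp(.12),R)
goto(np.array([.615,.0016,.27]),Rt(130));hold(.2)
c=calibration("wrist");p,d=camera("wrist");np.savez("w4.npz",p=p,d=d,**c)
P=fcloud(c,d);s=A0[:2];A=P.reshape(-1,3);r=np.hypot(A[:,0]-s[0],A[:,1]-s[1]);m=(r<.05)&(A[:,2]>.15)&(A[:,2]<.18)
k=np.c_[A[m,:2]-s,np.ones(m.sum())];print('weight top',A[m].mean(0),np.linalg.lstsq(k,A[m,2],rcond=None)[0],m.sum(),get_time_s())
p2,_=camera("scene");cv2.imwrite("pics/c4.png",np.hstack([p[:,:,::-1][60:360,60:460],cv2.resize(p2[150:260,210:350],(382,300),interpolation=2)[:,:,::-1]]))
E
```

```text
-0.0005 [1.47 0.08 3.28]
[-0.70094055  0.59278154  0.05044703] 0.07002875549645249
weight top [ 0.58086207 -0.02949208  0.16400056] [-0.02376577  0.03910267  0.16408376] 3003 13.6667
```

View pics/c4.png

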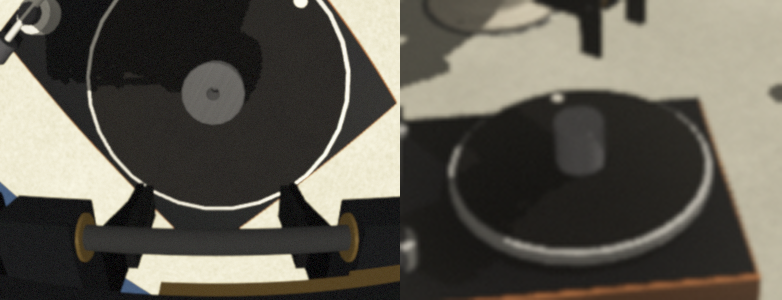

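The weight is seated: its top is at 0.164 m, it leans with the mat, and the spindle shows in the bore. Next I close the gripper and probe the mat height at four points on the drag circle.

```bash
cat >> h.py <<'E'
RD=.088
def ring(a,dz,pl=None):  # TCP pose for fingertip at angle a (rad, world), dz above mat plane
    pl=(A0[2],-N[0]/N[2],-N[1]/N[2]) if pl is None else pl
    x,y=RD*np.cos(a),RD*np.sin(a)
    return np.array([A0[0]+x,A0[1]+y,pl[0]+pl[1]*x+pl[2]*y+dz])+.019*N
E
python3 - <<'E'
from workcell import *
from h import *
R=Rt(130,N);gripper_to(0);rows=[]
for a in np.radians([180,90,0,-90]):
    try:
        goto(ring(a,.10 if not rows else .075),R);move_l(ring(a,.008),R,velocity=.15);hold(.15);f0=np.array(get_force())
        r=move_l(ring(a,-.004),R,velocity=.012,stop_force=2.5);hold(.15)
        f=np.array(get_force())-f0;e=np.array(get_ee_pos())-.019*N
        rows.append([*(e-A0)[:2],e[2]+f[2]/6000]);print(a.round(2),r,f.round(2),(e-ring(a,0)+.019*N).round(4),rows[-1][2])
        move_l(ring(a,.075),R,velocity=.2)
        if not r:break
    except Unreachable as x:print(a,x);break
q=np.array(rows);s,_,_,_=np.linalg.lstsq(np.c_[np.ones(len(q)),q[:,:2]],q[:,2],rcond=None);print(s,q[:,2]-np.c_[np.ones(len(q)),q[:,:2]]@s,f0,get_time_s(),get_joints())
np.save('plane.npy',s)
E
```

```text
3.14 False [-0.18 -0.29 -0.59] [ 0.      0.     -0.0039] 0.10616694579065829
[ 1.05352017e-01 -9.26576448e-03  2.13273987e-06] [1.38777878e-17] [0.26910196 0.17929253 0.33990629] 18.375 [ 13.78704092  10.47720824 -15.98601848  -2.81542719 -64.84554992
 -62.57813755]
```

```bash
python3 - <<'E'
from workcell import *
from h import *
import workcell
print(getattr(workcell,'tip_reach',None),get_gripper_width())
R=Rt(130,N);a=np.pi
move_l(ring(a,-.002),R,velocity=.15);hold(.15);f0=np.array(get_force())
r=move_l(ring(a,-.010),R,velocity=.012,stop_force=2.2);hold(.15)
f=np.array(get_force())-f0;e=np.array(get_ee_pos());print(r,f.round(2),e-ring(a,0),get_time_s())
c=calibration("wrist");p,d=camera("wrist");p2,_=camera("scene");cv2.imwrite("pics/c5.png",np.hstack([p[60:360,60:460],cv2.resize(p2[150:260,210:350],(382,300),interpolation=2)])[:,:,::-1])
E
```

```text
0.019 0.000349261832452722
False [-0.15  0.1  -0.73] [ 5.29916213e-05  1.16428363e-05 -9.92282843e-03] 20.1583
```

View pics/c5.png

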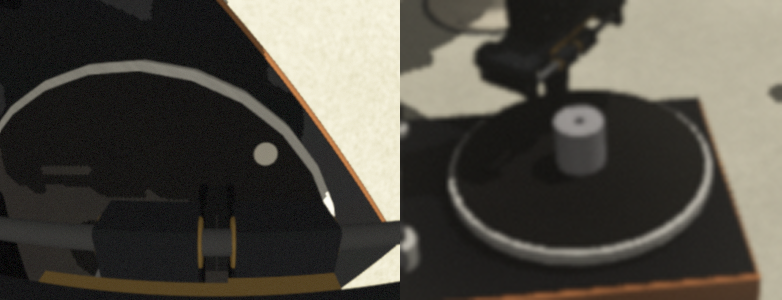

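```bash
python3 - <<'E'
from workcell import *
from h import *
c=calibration("wrist");p,d=camera("wrist");P=fcloud(c,d);e=np.array(get_ee_pos());print(e,get_tcp_rot()[:,2],get_force(),get_gripper_width())
for v in range(215,300,5):print(v,[tuple(((P[v,u]-e)*1000).round().astype(int)) for u in(240,255,268,276,284,300)])
E
```

```text
[ 0.4911558  -0.0294991   0.11920606] [-0.03265674  0.03716367 -0.99877545] [ 0.71690725  0.24778504 -0.54466982] 0.0003220485111600796
215 [(np.int64(-3), np.int64(-29), np.int64(-11)), (np.int64(-9), np.int64(-22), np.int64(-10)), (np.int64(-14), np.int64(-16), np.int64(-10)), (np.int64(-17), np.int64(-13), np.int64(-10)), (np.int64(-20), np.int64(-9), np.int64(-10)), (np.int64(-26), np.int64(-1), np.int64(-11))]
220 [(np.int64(-1), np.int64(-27), np.int64(-10)), (np.int64(-7), np.int64(-20), np.int64(-10)), (np.int64(-12), np.int64(-14), np.int64(-10)), (np.int64(-15), np.int64(-10), np.int64(-10)), (np.int64(-18), np.int64(-7), np.int64(-10)), (np.int64(-24), np.int64(1), np.int64(-10))]
225 [(np.int64(1), np.int64(-25), np.int64(-10)), (np.int64(-4), np.int64(-18), np.int64(-10)), (np.int64(-9), np.int64(-12), np.int64(-10)), (np.int64(-13), np.int64(-9), np.int64(-8)), (np.int64(-15), np.int64(-5), np.int64(-10)), (np.int64(-21), np.int64(3), np.int64(-10))]
230 [(np.int64(4), np.int64(-23), np.int64(-11)), (np.int64(-2), np.int64(-16), np.int64(-9)), (np.int64(-7), np.int64(-1
[... 3040 characters left out ...]
 (np.int64(1), np.int64(0), np.int64(34)), (np.int64(-9), np.int64(-5), np.int64(52)), (np.int64(-31), np.int64(-23), np.int64(99))]
290 [(np.int64(-21), np.int64(-35), np.int64(100)), (np.int64(-23), np.int64(-32), np.int64(100)), (np.int64(-22), np.int64(-26), np.int64(93)), (np.int64(-24), np.int64(-25), np.int64(94)), (np.int64(-25), np.int64(-23), np.int64(94)), (np.int64(-31), np.int64(-23), np.int64(102))]
295 [(np.int64(-21), np.int64(-34), np.int64(102)), (np.int64(-23), np.int64(-31), np.int64(102)), (np.int64(-21), np.int64(-26), np.int64(95)), (np.int64(-23), np.int64(-24), np.int64(95)), (np.int64(-25), np.int64(-23), np.int64(96)), (np.int64(-30), np.int64(-23), np.int64(103))]
```

The fingertip, seen against the mat, seems to end above the nominal 19 mm when closed. I'll raise the tool and measure the tip position at several openings.

```bash
python3 - <<'E'
from workcell import *
from h import *
R=Rt(130,N)
move_l(ring(np.pi,.06),R,velocity=.2)
ims=[]
for o in(0,.03,.06,.087):
    gripper_to(o);c=calibration("wrist");p,d=camera("wrist");e=np.array(get_ee_pos());P=(fcloud(c,d)-e)@get_tcp_rot()
    m=(abs(P[...,0])<.04)&(abs(P[...,1])<.07)&(P[...,2]<.035)&(P[...,2]>-.045)&(d>0)
    Q=P[m];i=np.argsort(-Q[:,2])[:6];print(o,get_gripper_width(),m.sum(),(Q[i]*1000).round(1).tolist())
    ims.append(p[150:350,80:480])
cv2.imwrite("pics/c6.png",np.vstack([np.hstack(ims[:2]),np.hstack(ims[2:])])[:,:,::-1]);print(get_time_s())
E
```

```text
0 0.000707142778291018 1124 [[9.9, -0.1, -9.0], [11.2, 7.6, -9.3], [10.0, -1.2, -9.3], [10.0, 5.4, -9.4], [10.1, 2.7, -9.4], [10.1, 2.1, -9.4]]
0.03 0.02998978868012255 1580 [[9.7, -16.1, -9.1], [9.7, -15.5, -9.2], [9.8, -17.2, -9.3], [8.7, -13.9, -9.5], [9.9, -14.9, -9.5], [8.8, 16.3, -9.8]]
0.06 0.06006031165194961 1930 [[10.0, 31.9, -8.9], [10.1, -32.8, -9.1], [-0.4, 31.4, -9.1], [10.1, 35.3, -9.1], [10.2, -32.2, -9.2], [11.3, 39.7, -9.3]]
0.087 0.08721424672104545 2146 [[4.0, 45.1, -8.5], [4.9, 44.9, -9.0], [9.9, 46.2, -9.1], [9.9, 46.8, -9.2], [2.6, -42.6, -9.3], [-2.5, -42.5, -9.3]]
23.6
```

View pics/c6.png

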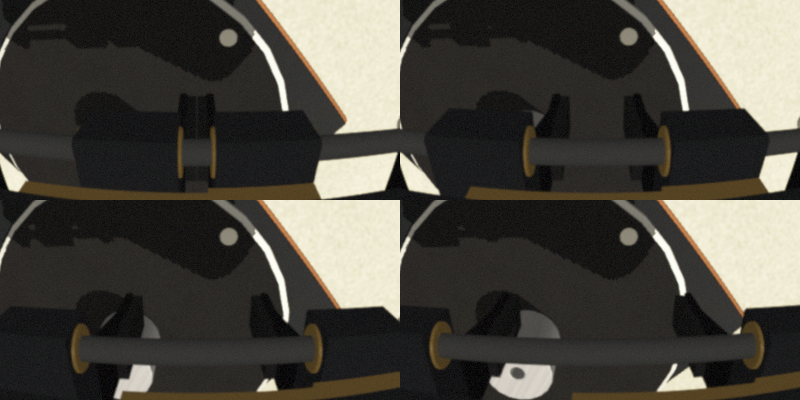

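The camera shows the tips about 9.5 mm behind the TCP, not 19 mm ahead. That fits the lack of contact so far, so I'll correct the offset and probe again, guarded.

```bash
sed -i 's/+\.019\*N/-.0095*N/' h.py; python3 - <<'E'
from workcell import *
from h import *
R=Rt(130,N);gripper_to(0);rows=[]
for a in np.radians([180,60,-60]):
    goto(ring(a,.075),R);move_l(ring(a,.007),R,velocity=.2);hold(.15);f0=np.array(get_force())
    r=move_l(ring(a,-.006),R,velocity=.012,stop_force=2.2);hold(.15)
    f=np.array(get_force())-f0;e=np.array(get_ee_pos())+.0095*N
    rows.append([*(e-A0)[:2],e[2]+f[2]/6000]);print(a.round(2),r,f.round(2),(e-ring(a,0)-.0095*N).round(4),rows[-1][2])
    move_l(ring(a,.075 if r else .02),R,velocity=.25)
    if not r:break
if len(rows)==3:
    q=np.array(rows);s=np.linalg.solve(np.c_[np.ones(3),q[:,:2]],q[:,2]);print(s);np.save('plane.npy',s)
print(f0,get_time_s(),get_joints())
E
```

```text
3.14 True [0.67 0.44 2.14] [-0.0003 -0.     -0.0025] 0.10808426982321571
1.05 True [-0.18  0.25  2.55] [ 0.      0.0002 -0.0026] 0.10649701893948814
-1.05 True [0.53 0.36 3.68] [-0.     -0.0002 -0.0028] 0.10082482597857055
[ 0.10513309 -0.03344973  0.0371457 ]
[-0.16329112  0.02477331 -0.28252451] 32.7917 [  3.94472019  25.53080605   0.50341861  -2.50802822 -66.69038732
 -52.94085737]
```

```bash
python3 - <<'E'
from workcell import *
from h import *
s=np.load('plane.npy');R=Rt(130,N);a=np.radians(-60)
move_l(ring(a,.004,s),R,velocity=.25);hold(.15);f0=np.array(get_force())
move_l(ring(a,-.00095,s),R,velocity=.01,stop_force=7.5);hold(.1);print(np.round(get_force()-f0,2))
dz=-.00095;n=26;L=[]
for i in range(n):
    a-=np.radians(14.3);move_l(ring(a,dz,s),R,velocity=.05)
    f=np.array(get_force())-f0;fn=f@N;L.append((round(fn,1),round(float(np.linalg.norm(f-fn*N)),1),round(dz*1e3,2)))
    if fn>9:break
    dz=np.clip(dz-.35*(6-fn)/6000,-.0015,-.0007)
hold(.2);print(L)
move_l(ring(a,.02,s),R,velocity=.1);move_l(ring(a,.09,s),R,velocity=.25)
goto([.50,.20,.30],Rt(130));p,d=camera("top");np.savez('top9.npz',p=p,d=d);z=np.load('top0.npz')
c=dict(z);g=p.min(2).astype(int);v,u=np.nonzero(g>110)
X=np.array([pix2w(c,uu,vv,.108) for uu,vv in zip(u,v)])-[*A0[:2],.108];r=np.hypot(X[:,0],X[:,1]);m=(r>.110)&(r<.134)
print('dot',m.sum(),X[m].mean(0),np.degrees(np.arctan2(X[m,1].mean(),X[m,0].mean())),get_time_s())
cv2.imwrite("pics/top9.png",p[:,:,::-1])
E
```

```text
[1.76 0.41 4.11]
[(np.float64(3.9), 1.4, -0.95), (np.float64(5.3), 1.6, np.float64(-1.07)), (np.float64(5.2), 1.8, np.float64(-1.12)), (np.float64(5.0), 2.8, np.float64(-1.17)), (np.float64(5.0), 2.5, np.float64(-1.22)), (np.float64(5.6), 1.7, np.float64(-1.28)), (np.float64(5.9), 3.0, np.float64(-1.31)), (np.float64(5.4), 1.4, np.float64(-1.31)), (np.float64(5.6), 0.9, np.float64(-1.34)), (np.float64(6.1), 0.7, np.float64(-1.37)), (np.float64(5.1), 1.5, np.float64(-1.36)), (np.float64(4.8), 1.7, np.float64(-1.41)), (np.float64(5.7), 0.6, np.float64(-1.49)), (np.float64(5.1), 2.3, np.float64(-1.5)), (np.float64(5.8), 0.9, np.float64(-1.5)), (np.float64(5.3), 1.1, np.float64(-1.5)), (np.float64(6.0), 1.5, np.float64(-1.5)), (np.float64(6.8), 0.4, np.float64(-1.5)), (np.float64(5.6), 1.6, np.float64(-1.45)), (np.float64(5.7), 0.4, np.float64(-1.48)), (np.float64(6.3), 0.8, np.float64(-1.5)), (np.float64(5.6), 0.3, np.float64(-1.48)), (np.float64(6.4), 0.4, np.float64(-1.5)), (np.float64(5.9), 0.6, np.float64(-1.48)), (np.float64(5.7), 1.3, np.float64(-1.48)), (np.float64(6.0), 2.2, np.float64(-1.5))]
dot 0 [nan nan nan] nan 51.8833<stdin>:17: RuntimeWarning: Mean of empty slice.
  ret = um.true_divide(
  ret = ret.dtype.type(ret / rcount)
```

View pics/top9.png

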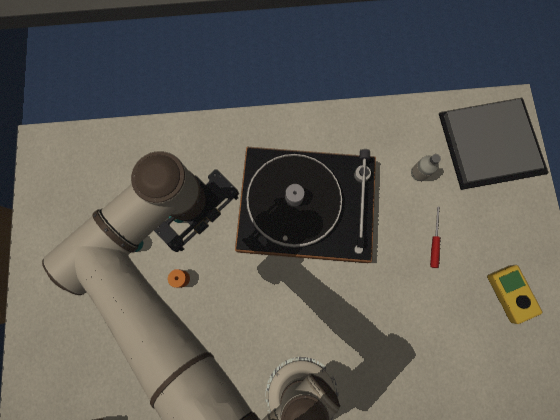

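The dot is now at (285,238) against (295.5,239) at the start. That is one full turn plus about 12°, as commanded (372°), so nothing slipped. The weight stands on the spindle at (294,193), the arm is clear and nothing else has moved.

```bash
python3 - <<'E'
from workcell import *
print(get_force(),get_time_s());print(sign_off())
E
```

```text
[-0.71527911 -0.39460862  0.07201816] 51.8833
the job is handed in; nothing more can be done
None
```

The job is handed in at 51.9 s: the weight sits flat on the spindle, the platter was dragged clockwise through about 372° (by the dot's position) with about 4–7 N measured fingertip pressure, and the arm is clear; `sign_off()` gave no verdict.

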